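# Lock the lever chuck that holds the sculpture

## Task

The small finned sculpture is standing in one of the two lever chucks on the bench. Lock that chuck: swing its collar clockwise, seen from above, by its upright black handle, until the lever is fully home over the white locked mark, against the stop pin. Leave the empty chuck's collar as it is and the sculpture standing upright in its chuck.

Things in the scene. Friction and masses are not known exactly. Their poses are not given: they have to be found in the camera images.
- chuck_collar (a joint): Angle (rad) of the lock collar, diameter 112 mm, 22-42 mm above the bench, that turns about the upright axis of the chuck holding the sculpture. 0 open, grows clockwise seen from above; starts at 0 to 0.45. 1.2 locked: lever over the white radial line on the foot, on the robot's side, against a fixed stop pin (46 mm high, 69 mm from the axis). Friction: 2 N at the handle; stays where left.
- chuck_handle (a point): Centre of the top of that collar's upright black round handle: 18 mm diameter, 55 mm tall, top 92 mm above the bench, at the end of a level lever (16 mm wide, top 37 mm up). Runs on a circle of radius 100 mm about the chuck's axis, on its robot side, space clear. Chuck: bolted down; round grey foot 168 mm wide, 12 mm high; body 84 mm wide, 50 mm high.
- sculpture: Loose sculpture, 130 mm tall: thin steel rod on a round brass foot 40 mm wide, four small level plates reaching up to 29 mm from the rod, 78 to 144 mm above the bench; top at 160 mm. It stands in a 48 mm wide recess in the chuck's top. Origin: centre of the foot's underside, on the chuck's axis within 4 mm, 30 mm above the bench; z axis up.
- spare_handle (a point): Centre of the top of the upright handle on the other, empty chuck. That chuck is alike in every way, stands to the other side of the robot's centre line, and its collar is to be left as it is.
There are look-alikes about, which are no part of the job. Leave any yellow look-alike of the part that bears chuck_collar alone.

How it is judged:
At the end, for the whole second after the job is handed in: The collar of the chuck that holds the sculpture is at rest within 10 degrees of its locked mark (joint above 1.025 rad), the sculpture stands upright (within 11 degrees) within 15 mm of its place in the chuck, and the empty chuck's handle is within 20 mm of where it was (value of joint chuck_collar above 1.025 rad and velocity of joint chuck_collar between -0.05 and 0.05 rad/s and angle between sculpture's own z axis and vertical below 0.2 rad and distance of sculpture from where it was at the start of the episode below 0.015 m and distance of spare_handle from where it was at the start of the episode below 0.02 m); the robot touches nothing.
It fails at once if the empty chuck's collar is turned (its handle moves more than 20 mm) (distance of spare_handle from where it was at the start of the episode above 0.02 m).
It fails at once if the sculpture is tipped (more than 20 degrees) or lifted out (moved more than 30 mm) (angle between sculpture's own z axis and vertical above 0.35 rad or distance of sculpture from where it was at the start of the episode above 0.03 m).
It also fails if it takes over 32 s, if anything falls off the work surface, if the arm or the gripper's body presses on something with over 40 N, if the wrist force passes 120 N, or if a joint passes its speed limit or range.

## Robot

A 7-joint arm with a two-finger parallel gripper is mounted at the origin on the work surface. World frame = base frame: x ahead of the robot, y to its left, z up, the work surface at z = 0. Lengths are in m, angles in rad, forces in N, time in s.
With the tool pointing down it reaches from about 0.425 to 0.8 m from the base axis. Payload 8.3 kg.
Tool frame: the origin (TCP) lies midway between the tips of the shut fingers; the grasp point (between the pads) lies 19 mm behind it; z points along the fingers, x is the direction in which the jaws open and shut, and the axes are right-handed (so a half turn about z gives the same grasp; the last joint's range is limited). The gripper opens to 85 mm and grips with 20 to 120 N. Pads are 22 mm wide; open, the fingers measure 114 mm over their backs; the gripper's body (76 mm by 85 mm) begins 54 mm behind the grasp point. The pads swing forward as they close: fully open they stand 13 mm farther back than shut.
Start: joints at [-1.164, 0.383, 0.016, 1.37, -0.006, 1.388, -0.046], TCP at [0.283, 0.557, 0.231] pointing down, gripper open.
Joint ranges: [-2.95, 2.95], [-0.25, 2.06], [-1.52, 1.56], [0.18, 2.33], [-1.44, 4.58], [0.02, 2.06], [-3.01, 3.01]. Speed limits (rad/s): [2.39, 2.39, 3.01, 3.01, 3.14, 3.14, 3.14].

## Interface

Orientations are given as a 3x3 rotation matrix whose columns are the frame's x, y, z axes.
In Python, from workcell import robot gives the robot as it stands.
- The arm moves only by the tool step_arm, never from a script. Its argument "deltas" is text: rows parted by semicolons, each of 6 numbers parted by spaces: the shift along the tool's x, y, z normalised to -1 to 1, where 1 is 0.6 m, then the turn, a rotation vector about the tool's x, y, z normalised to -1 to 1, where 1 is 180 degrees. A call has 1 to 12 rows; each row is the pose to reach, as a shift and turn from the pose commanded when the call began, along the tool's axes at that moment, turning the shorter way round; what a row does not reach only later rows make up. A row lasts 1/12 s, in which the tool goes at most 41.7 mm and 7.16 degrees, less where a joint would pass 70% of its speed; a pose out of reach is approached as far as the arm can. A call with a number of a shift or a turn outside -1 to 1 is refused whole. A call with a gripper value outside its range is refused whole. "claw" is the gripper command: -1 is shut, 1 is fully open, values between are in proportion, set as the call begins (left out, the last holds). The fingers move at their own pace and stop on an object; "force" is the grip in N (left out, the last holds). Time passes only in rows, so rows that repeat a pose let the fingers close. It gives the time, the measured TCP pose, the force and the opening at its end, in the units of the state.
- robot.get_obs(): the state, without advancing time (a new reading comes with each control period).
- robot.grab_frame(name): name is "scene" or "top" or "wrist"; returns the picture (384x512x3 uint8, red, green, blue); there is no depth.
- robot.camera_model(name): a dict with "camera_matrix" (3x3 intrinsics, pixels), "dist" ([k1, k2, p1, p2, k3] as OpenCV has them; the pictures are not rectified), "R" (3x3) and "t" (3): a world point X has camera coordinates R X + t. Camera axes: x right, y down, z forward; pixel columns grow to the right and rows downward; lengths in m; the calibration is good to about 2 mm. A picture is of the moment at which its call begins: read the wrist's pose just before it. camera_model takes no time and is no camera call; for the wrist camera it gives the pose at the moment of the call.
- robot.sign_off(): hands the job in, once; it reports no verdict.
Trained networks look in the newest picture that a camera, given by its name, has taken for a name from the list of things; names that differ only in an ending like _2 or _b are one class to them, and where a whole thing is asked for, a point or a joint stands for the part that bears it (a point fixed in the world has none). Each returns a list of dicts, best first, with "conf" (0 to 1); they miss things now and then, are a little off and sometimes report something else, mostly with a low value. They report only what shows in the picture. A call takes as long as a camera call. They do not tell look-alikes from the thing itself.
- robot.find_in(thing, camera): "at" ([row, column] in pixels, amid what is visible of it).
The state is a dict: "clock": time; "qpos": joint angles; "dq": joint speeds; "joint_torque": joint torques, N m; "position": TCP position; "eef_rot": TCP orientation; "contact_force": force on the tool from outside, world axes, zero at the start; "torque": the same for the moment, N m; "opening": opening from 0.0 (shut) to 1.0 (fully open).
Only numpy, scipy, OpenCV 4.12 (cv2) and the standard library are available. Lean on these libraries where they do the work, as an engineer would, in place of code of your own. Each camera call takes 0.05 s, during which the arm holds its last target.

## Working session

There is one attempt and no reset: what is moved stays moved. The work goes in short steps, Python scripts to look and compute and a tool call to move; the robot and the scene stay as the last step left them, time stands still between calls to the robot, and variables do not carry over. Pictures are saved under pics/ and viewed, and the job is handed in when it is done.

Besides the shell and the picture viewer there is one more tool, called after "Request:" by a JSON object that holds its "name" and its "arguments". step_arm: Moves the arm, as the interface text tells. Its arguments: {"type":"object","properties":{"deltas":{"type":"string"},"claw":{"type":"number"},"force":{"type":"number"}},"required":["deltas"]}

```bash
mkdir -p pics
python3 - <<'E'
from workcell import robot
import cv2
for c in ["scene","top"]:
    im=robot.grab_frame(c); cv2.imwrite(f"pics/{c}0.png",im[:,:,::-1])
    for n in ["chuck_collar","chuck_handle","sculpture","spare_handle"]:
        print(c,n,[(d['at'],round(d['conf'],2)) for d in robot.find_in(n,c)])
o=robot.get_obs();print(o)
E
```

```text
scene chuck_collar [([161.5, 212.5], 0.94), ([258.8, 434.1], 0.92), ([187.3, 331.7], 0.84), ([230.5, 283.1], 0.58)]
scene chuck_handle [([187.1, 334.2], 0.9), ([233.6, 282.8], 0.79), ([162.4, 213.3], 0.76), ([260.9, 434.2], 0.67)]
scene sculpture [([202.8, 272.7], 0.74)]
scene spare_handle [([201.8, 150.0], 0.91)]
top chuck_collar [([250.8, 219.7], 0.83), ([198.4, 135.7], 0.79), ([243.9, 334.7], 0.78), ([181.6, 249.2], 0.65)]
top chuck_handle [([246.0, 342.1], 0.84), ([197.5, 140.8], 0.82), ([187.6, 246.1], 0.74), ([255.0, 220.6], 0.73), ([174.5, 348.9], 0.18)]
top sculpture [([169.8, 248.4], 0.59)]
top spare_handle [([173.1, 355.2], 0.91)]
{'clock': 0.5, 'qpos': array([-1.16391292,  0.38339908,  0.01640563,  1.37014012, -0.00631678,
        1.38817377, -0.04648522]), 'dq': array([ 0.00110847, -0.00043093, -0.00183137, -0.00047524, -0.00112301,
        0.00091671,  0.00043314]), 'joint_torque': array([-9.47215849e-04, -6.26755714e+01,  8.41994416e-01, -3.71758175e+01,
        1.65148219e-02,  3.58326404e-03, -1.87561284e-05]), 'position': array([0.28287775, 0.55729034, 0.23126177]), 'eef_rot': array([[ 4.52646434e-01,  8.91690079e-01, -9.71622909e-05],
       [ 8.91690081e-01, -4.52646439e-01, -3.31773947e-05],
       [-7.35641187e-05, -7.16210217e-05, -9.99999995e-01]]), 'contact_force': array([-0.07179816, -0.48382502, -0.17728397]), 'torque': array([-0.05660932,  0.01908807, -0.0154831 ]), 'opening': 1.0005469777331835}
```

View pics/scene0.png

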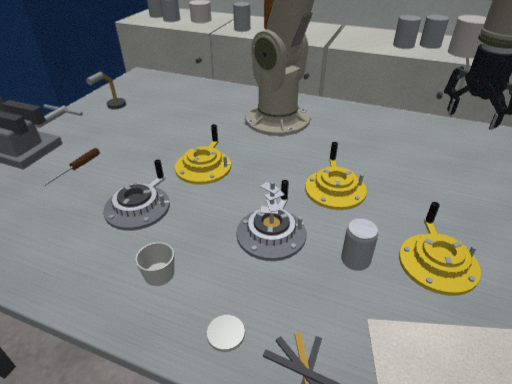

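View pics/top0.png

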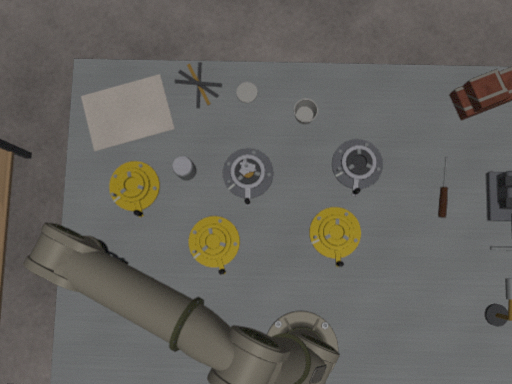

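```bash
cat > h.py <<'E'
from workcell import robot
import cv2, numpy as np
def ray(cam,rc,z):
    m=robot.camera_model(cam);K=np.array(m['camera_matrix']);R=np.array(m['R']);t=np.array(m['t'])
    p=cv2.undistortPoints(np.array([[[rc[1],rc[0]]]],float),K,np.array(m['dist']))[0,0]
    d=R.T@np.array([p[0],p[1],1]);c=-R.T@t
    return c+d*(z-c[2])/d[2]
def proj(cam,X):
    m=robot.camera_model(cam)
    return cv2.projectPoints(np.array(X,float).reshape(-1,3),cv2.Rodrigues(np.array(m['R']))[0],np.array(m['t'],float),np.array(m['camera_matrix']),np.array(m['dist']))[0][:,0]
E
python3 - <<'E'
from h import *
for c,f,x,y,w,h in [("top","top0",180,120,140,105),("scene","scene0",200,150,140,105)]:
    im=cv2.imread(f"pics/{f}.png")[y:y+h,x:x+w]
    cv2.imwrite(f"pics/{f}crop.png",cv2.resize(im,None,fx=5.7,fy=5.7,interpolation=cv2.INTER_CUBIC))
print("c",ray("top",(173,248),0.0),"foot from top")
print("h",ray("top",(200,248),.092), ray("scene",(183,285),.092))
print("pin",ray("top",(187,231),.046))
E
```

```text
c [0.55992691 0.17983225 0.        ] foot from top
h [0.45921591 0.17367396 0.092     ] [0.46644437 0.18416801 0.092     ]
pin [0.5052121 0.2314501 0.046    ]
```

View pics/top0crop.png

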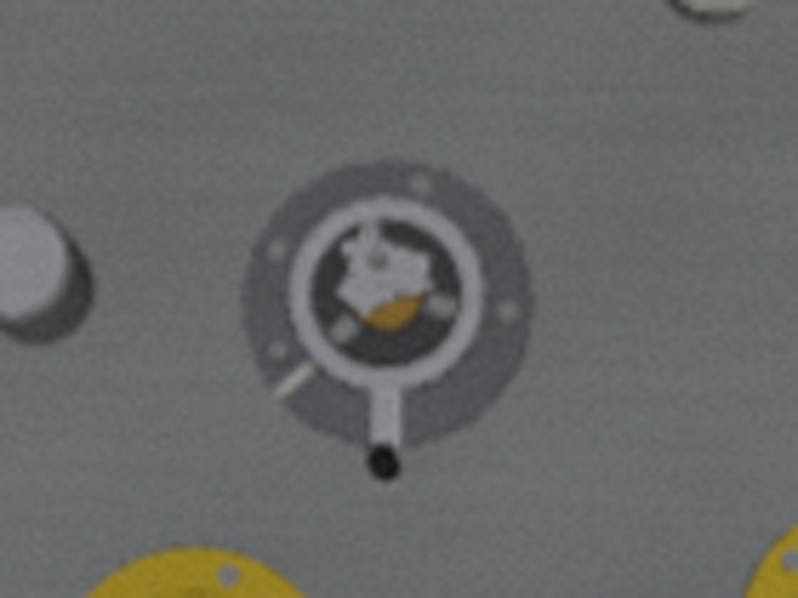

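View pics/scene0crop.png

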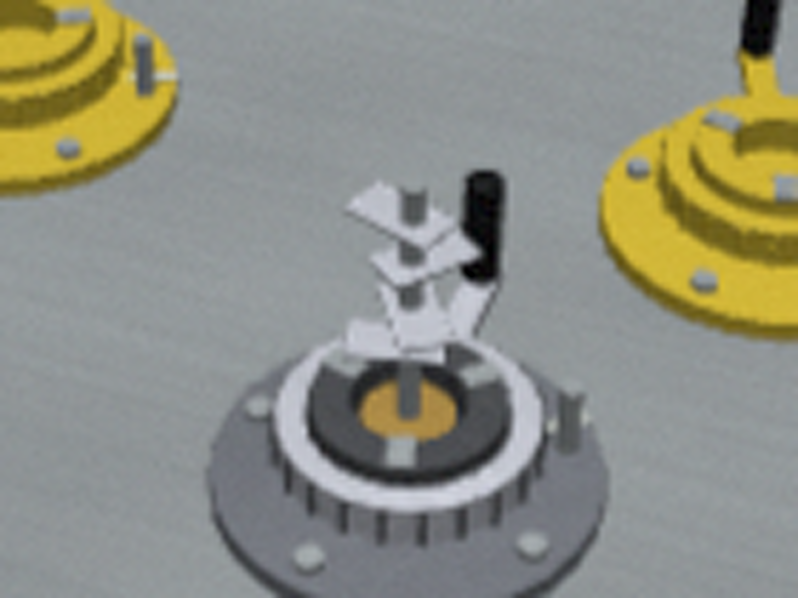

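Run:
```python
from h import *
f=lambda p,x,y:(p[1]/5.7+y-.4,p[0]/5.7+x-.4)
m=robot.camera_model("top");print("cam",-np.array(m['R']).T@m['t'])
T=lambda p,z:ray("top",f(p,180,120),z)[:2].round(4)
S=lambda p,z:ray("scene",f(p,200,150),z)[:2].round(4)
print("foot",T((388,302),.012)," ring",T((386,292),.042),"scene ring",S((409,425),.042))
print("handle",T((384,466),.092),"scene",S((484,177),.092),"mark",T((277,395),.012),T((310,368),.012))
print("pin scene",S((572,388),.046))
c=np.array([.557,.179])
for n in [(230,242),]:pass
print("yellow", ray("top",(242,214),.03), ray("top",(271,222),.092),ray("top",(232,335),.03),ray("top",(263,340),.092),ray("top",(167,182),.1))
```

```text
cam [0.28427956 0.11378888 1.63919045]
foot [0.5593 0.1805]  ring [0.5599 0.1806] scene ring [0.5657 0.1864]
handle [0.4549 0.1768] scene [0.4579 0.18  ] mark [0.5034 0.243 ] [0.5196 0.2244]
pin scene [0.5237 0.2429]
yellow [0.32778641 0.28143648 0.03      ] [0.23817302 0.24714844 0.092     ] [ 0.36975095 -0.10611711  0.03      ] [ 0.2720052  -0.11368257  0.092     ] [0.55730053 0.38329237 0.1       ]
```

Request:
{"name": "step_arm", "arguments": {"deltas": "-0.03 0.03 0 0 0 0;-0.08 0.085 0 0 0 0;-0.13 0.14 0 0 0 0;-0.18 0.195 0 0 0 0;-0.23 0.25 0 0 0 0;-0.28 0.305 0 0 0 0;-0.33 0.36 0 0 0 0;-0.38 0.41 0 0 0 0;-0.43 0.465 0 0 0 0;-0.47 0.51 0 0 0 0;-0.495 0.535 0 0 0 0;-0.503 0.545 0 0 0 0", "claw": -1}}

```text
clock: 1.5
position: [0.4398, 0.1331, 0.2319]
eef_rot: [[0.461, 0.888, 0.002], [0.888, -0.461, -0.001], [-0.0, 0.002, -1.0]]
contact_force: [0.7, -0.9, 0.0]
opening: 0.004
```

Request:
{"name": "step_arm", "arguments": {"deltas": "0 0 0 0 0 0;0 0 0 0 0 0;0 0 0 0 0 0;0 0 0 0 0 0"}}

```text
clock: 1.83
position: [0.4373, 0.1418, 0.2312]
eef_rot: [[0.45, 0.893, -0.0], [0.893, -0.45, 0.0], [-0.0, -0.0, -1.0]]
contact_force: [0.6, 0.4, -0.7]
opening: 0.0
```

Run:
```python
from h import *
o=robot.get_obs();print(o['clock'],o['position'],o['eef_rot'],o['contact_force'],o['opening'])
for c in ["wrist","top"]:
    im=robot.grab_frame(c);cv2.imwrite(f"pics/{c}1.png",im[:,:,::-1])
for n in ["chuck_handle"]:
  for d in robot.find_in(n,"wrist"): print(n,d,ray("wrist",d['at'],.092),ray("wrist",d['at'],.065))
print(proj("wrist",[[.56,.181,.042],[.458,.179,.092],[.492,.255,.092],[.438,.14,.092]]))
```

```text
1.8333 [0.43730388 0.14181193 0.23116455] [[ 4.50113812e-01  8.92971120e-01 -3.66871376e-04]
 [ 8.92971192e-01 -4.50113812e-01  8.73754115e-05]
 [-8.71101541e-05 -3.66934449e-04 -9.99999929e-01]] [ 0.55149337  0.41898731 -0.69112302] 6.07439509950429e-06
chuck_handle {'at': [44.3, 337.8], 'conf': 0.78} [0.36785856 0.25056672 0.092     ] [0.36684905 0.2580415  0.065     ]
chuck_handle {'at': [216.0, 314.1], 'conf': 0.7} [0.4875726  0.17677853 0.092     ] [0.49800175 0.17720285 0.065     ]
chuck_handle {'at': [206.5, 48.7], 'conf': 0.58} [ 0.37468814 -0.02658582  0.092     ] [ 0.37433119 -0.04559295  0.065     ]
[[337.34947305 256.49410429]
 [302.37682197 185.88490069]
 [399.5125737  181.33515557]
 [251.62414904 185.63406117]]
```

View pics/wrist1.png

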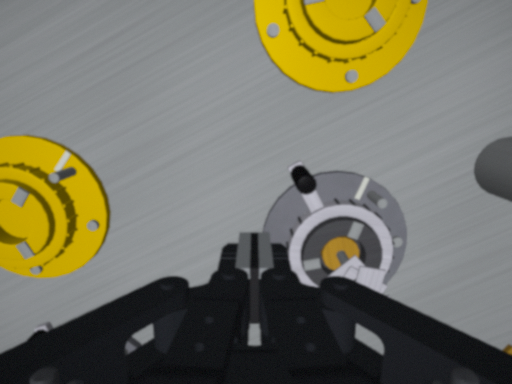

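Run:
```python
from h import *
print(ray("wrist",(184,306.5),.092),ray("wrist",(253,341),.042))
im=cv2.imread("pics/wrist1.png")[130:300,250:420];cv2.imwrite("pics/wrist1c.png",cv2.resize(im,None,fx=3.5,fy=3.5,interpolation=cv2.INTER_CUBIC))
```

```text
[0.45808654 0.18286924 0.092     ] [0.55800985 0.18609999 0.042     ]
```

View pics/wrist1c.png

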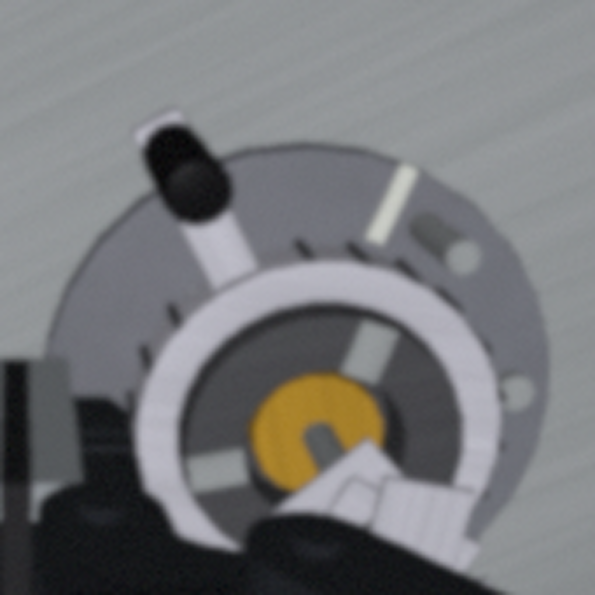

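Request:
{"name": "step_arm", "arguments": {"deltas": "0 0 0.03 0 0 0;0 0 0.07 0 0 0;0 0 0.11 0 0 0;0 0 0.15 0 0 0;0 0 0.19 0 0 0;0 0 0.225 0 0 0;0 0 0.25 0 0 0;0 0 0.27 0 0 0;0 0 0.28 0 0 0;0 0 0.285 0 0 0;0 0 0.285 0 0 0;0 0 0.285 0 0 0"}}

```text
clock: 2.98
position: [0.4382, 0.1404, 0.0609]
eef_rot: [[0.452, 0.892, 0.001], [0.892, -0.452, 0.0], [0.001, 0.0, -1.0]]
contact_force: [-0.2, -0.4, 0.4]
opening: 0.002
```

Request:
{"name": "step_arm", "arguments": {"deltas": "0.02 0 0 0 0 0;0.04 -0.001 0 0 0 0;0.047 -0.004 0 0 0 0;0.055 -0.008 0 0 0 0;0.063 -0.011 0 0 0 0;0.071 -0.013 0 0 0 0;0.079 -0.015 0 0 0 0;0.087 -0.017 0 0 0 0;0.095 -0.018 0 0 0 0;0.104 -0.019 0 0 0 0;0.104 -0.019 0 0 0 0;0.104 -0.019 0 0 0 0"}}

```text
clock: 3.98
position: [0.4566, 0.2016, 0.0605]
eef_rot: [[0.452, 0.892, 0.001], [0.892, -0.452, 0.001], [0.001, 0.001, -1.0]]
contact_force: [-0.9, 0.7, 0.7]
opening: -0.001
```

Run:
```python
from h import *
o=robot.get_obs();print(o['clock'],o['position'],o['contact_force'])
a=robot.grab_frame("wrist")[:,:,::-1];b=robot.grab_frame("top")[110:240,170:340,::-1];s=robot.grab_frame("scene")[130:260,180:350,::-1]
cv2.imwrite("pics/w2.png",a)
cv2.imwrite("pics/ts2.png",np.vstack([cv2.resize(b,(392,300)),cv2.resize(s,(392,300))]))
```

```text
3.9833 [0.45661292 0.20157488 0.06045927] [-0.93267886  0.69639306  0.72392546]
```

View pics/w2.png

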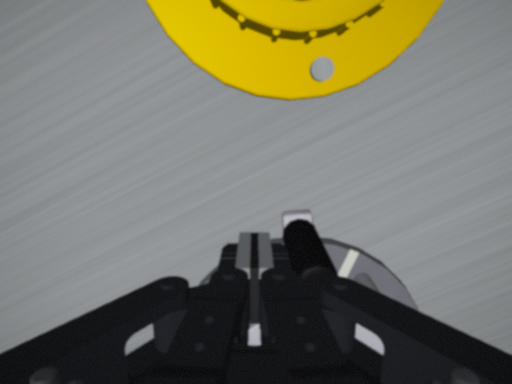

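View pics/ts2.png

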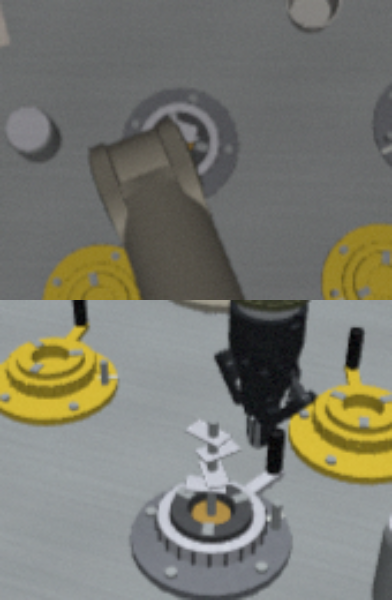

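Request:
{"name": "step_arm", "arguments": {"deltas": "0.008 0 0 0 0 0;0.016 0 0 0 0 0;0.024 0.001 0 0 0 0;0.033 0.001 0 0 0 0;0.041 0.003 0 0 0 0;0.049 0.004 0 0 0 0;0.055 0.006 0 0 0 0;0.06 0.008 0 0 0 0;0.06 0.008 0 0 0 0;0.06 0.008 0 0 0 0"}}

```text
clock: 4.97
position: [0.4771, 0.2311, 0.0604]
eef_rot: [[0.453, 0.892, 0.001], [0.892, -0.453, 0.0], [0.001, 0.001, -1.0]]
contact_force: [-0.4, 0.4, 0.8]
opening: 0.003
```

```bash
cat > look.py <<'E'
from h import *
import sys
k=sys.argv[1]
o=robot.get_obs();print(o['clock'],o['position'],o['contact_force'])
a=robot.grab_frame("wrist")[:,:,::-1];s=robot.grab_frame("scene")[150:260,200:340,::-1]
cv2.imwrite(f"pics/w{k}.png",np.hstack([cv2.resize(a[200:330,200:420],(400,300),interpolation=cv2.INTER_CUBIC),cv2.resize(s,(382,300),interpolation=cv2.INTER_CUBIC)]))
E
python3 look.py 3
```

```text
4.9667 [0.47714126 0.2311425  0.06043633] [-0.36129663  0.41027482  0.75238175]
```

View pics/w3.png

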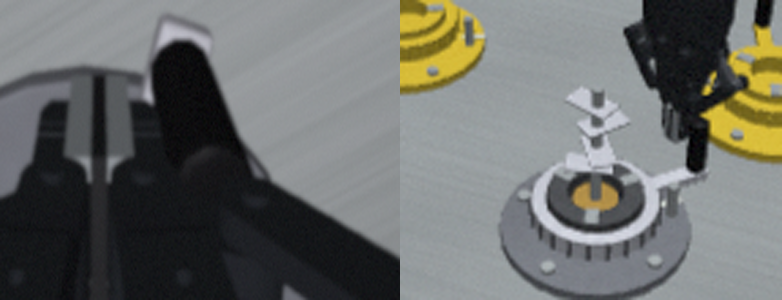

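Request:
{"name": "step_arm", "arguments": {"deltas": "0.004 0.001 0 0 0 0;0.008 0.003 0 0 0 0;0.008 0.003 0 0 0 0;0.008 0.003 0 0 0 0"}}

```text
clock: 5.4
position: [0.4805, 0.2345, 0.0603]
eef_rot: [[0.453, 0.892, 0.0], [0.892, -0.453, 0.0], [0.0, 0.0, -1.0]]
contact_force: [-1.0, 1.5, 0.2]
opening: 0.0
```

Request:
{"name": "step_arm", "arguments": {"deltas": "0.003 0.001 0 0 0 0;0.005 0.002 0 0 0 0;0.005 0.002 0 0 0 0;0.005 0.002 0 0 0 0"}}

```text
clock: 5.73
position: [0.4828, 0.2366, 0.0602]
eef_rot: [[0.453, 0.892, 0.0], [0.892, -0.453, 0.0], [0.0, 0.0, -1.0]]
contact_force: [-0.5, -0.5, -0.2]
opening: 0.002
```

```bash
python3 look.py 4
```

```text
5.7333 [0.48279314 0.23658048 0.06024817] [-0.49853362 -0.45099443 -0.20892226]
```

View pics/w4.png

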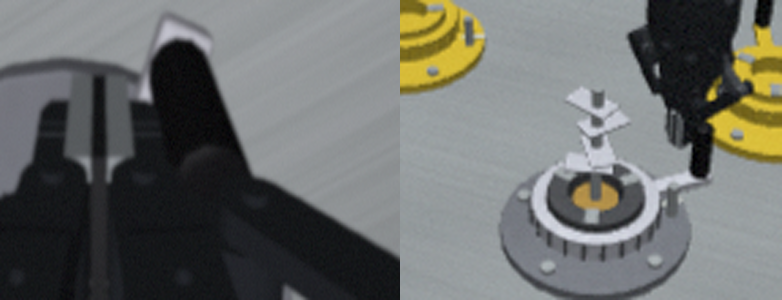

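Request:
{"name": "step_arm", "arguments": {"deltas": "0.003 0.001 0 0 0 0;0.005 0.002 0 0 0 0;0.005 0.002 0 0 0 0;0.005 0.002 0 0 0 0"}}

```text
clock: 6.17
position: [0.4842, 0.2377, 0.0599]
eef_rot: [[0.453, 0.892, -0.002], [0.892, -0.453, -0.002], [-0.003, -0.001, -1.0]]
contact_force: [-5.4, -3.9, 2.7]
opening: 0.002
```

Request:
{"name": "step_arm", "arguments": {"deltas": "0.003 0.001 0 0 0 0;0.005 0.002 0 0 0 0;0.005 0.002 0 0 0 0;0.005 0.002 0 0 0 0"}}

```text
clock: 6.5
position: [0.4847, 0.2376, 0.0593]
eef_rot: [[0.454, 0.891, -0.007], [0.891, -0.454, -0.005], [-0.007, -0.004, -1.0]]
contact_force: [-13.3, -10.6, 8.9]
opening: -0.002
```

```bash
python3 look.py 5
```

```text
6.5 [0.48474264 0.23758847 0.05933033] [-13.25952475 -10.62509169   8.87446933]
```

View pics/w5.png

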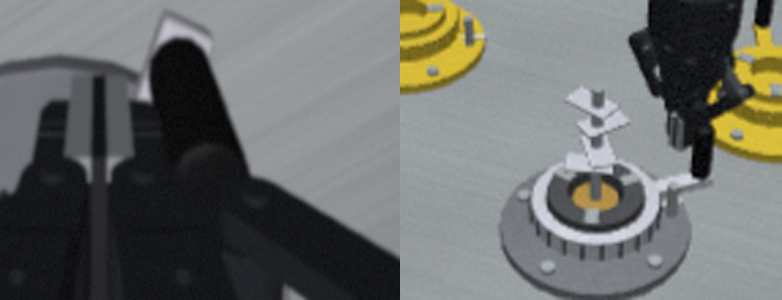

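Request:
{"name": "step_arm", "arguments": {"deltas": "-0.01 -0.003 0 0 0 0;-0.03 -0.01 0 0 0 0;-0.05 -0.02 0 0 0 0;-0.065 -0.03 0 0 0 0;-0.065 -0.03 -0.03 0 0 0;-0.065 -0.03 -0.08 0 0 0;-0.065 -0.03 -0.14 0 0 0;-0.065 -0.03 -0.2 0 0 0;-0.065 -0.03 -0.26 0 0 0;-0.065 -0.03 -0.3 0 0 0;-0.065 -0.03 -0.32 0 0 0;-0.065 -0.03 -0.32 0 0 0"}}

```text
clock: 7.6
position: [0.4557, 0.2151, 0.2561]
eef_rot: [[0.453, 0.892, 0.006], [0.892, -0.453, 0.004], [0.007, 0.004, -1.0]]
contact_force: [0.2, 0.5, -0.5]
opening: -0.002
```

Request:
{"name": "step_arm", "arguments": {"deltas": "-0.03 -0.02 0 0 0 0;-0.08 -0.05 0 0 0 0;-0.13 -0.08 0 0 0 0;-0.17 -0.1 0 0 0 0;-0.2 -0.11 0 0 0 0;-0.2 -0.11 0 0 0 0;-0.2 -0.11 0 0 0 0;-0.2 -0.11 0 0 0 0"}}

```text
clock: 8.27
position: [0.341, 0.1374, 0.252]
eef_rot: [[0.453, 0.892, 0.0], [0.892, -0.453, 0.0], [0.0, 0.0, -1.0]]
contact_force: [0.4, 0.6, 0.7]
opening: -0.004
```

Run:
```python
from h import *
o=robot.get_obs();print(o['clock'],o['position'],o['contact_force'],abs(o['dq']).max())
b=robot.grab_frame("top")[110:240,170:400,::-1];s=robot.grab_frame("scene")[120:260,90:350,::-1]
cv2.imwrite("pics/end.png",np.vstack([cv2.resize(b,(540,300),interpolation=cv2.INTER_CUBIC),cv2.resize(s,(540,290),interpolation=cv2.INTER_CUBIC)]))
for n in ["chuck_handle","spare_handle","sculpture"]:
    for c in ["scene","top"]:
        print(c,n,[(d['at'],round(d['conf'],2)) for d in robot.find_in(n,c)])
```

```text
8.2667 [0.3409944 0.1374096 0.2519551] [0.39231365 0.56734768 0.67807057] 0.02049639548164331
scene chuck_handle [([230.4, 288.5], 0.82), ([185.6, 330.7], 0.82), ([162.6, 214.1], 0.8), ([260.7, 433.7], 0.67)]
top chuck_handle [([194.3, 139.5], 0.91), ([253.3, 222.4], 0.69), ([249.3, 335.1], 0.62), ([181.7, 236.8], 0.59)]
scene spare_handle [([202.3, 149.0], 0.56)]
top spare_handle [([174.4, 351.9], 0.95)]
scene sculpture [([203.8, 270.4], 0.69)]
top sculpture [([170.2, 246.9], 0.76)]
```

View pics/end.png

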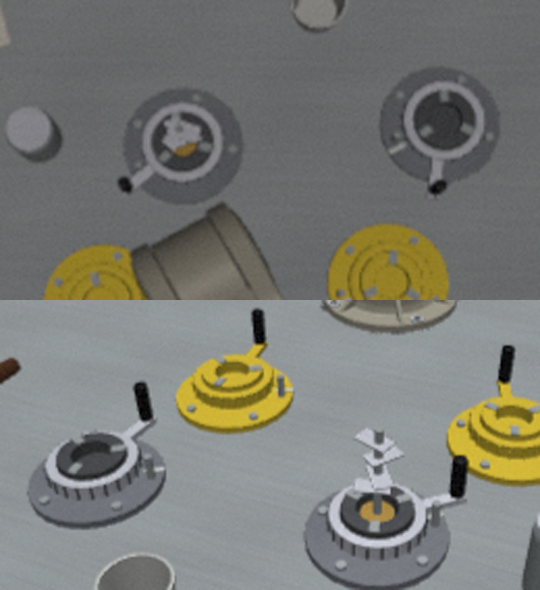

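The lever covers the white mark and rests at the pin. The sculpture is upright, and the spare chuck hasn't moved.

Run:
```python
from h import *
print(ray("top",(110+185*130/300-1,170+125*230/540),.092))
print(robot.sign_off())
```

```text
[0.49140885 0.25212012 0.092     ]
the job is handed in; nothing more can be done
None
```

I locked the chuck holding the sculpture and handed the job in at about 8.3 s. I used the closed fingers to push its handle clockwise along its arc, then backed off and lifted clear.

- **Lever position:** pushing stopped moving the handle at about 19 N on the wrist, which I took as the stop pin. The last pictures show the lever over the white mark. I measured the handle at (0.491, 0.252), against about (0.492, 0.255) expected for locked.
- **Sculpture and spare chuck:** by eye, the sculpture is upright in its recess and the empty chuck's collar is unchanged. The networks' positions for both are within a few pixels of the first ones. I did not measure the sculpture's tilt or the spare handle's shift in millimetres.
- **Arm:** it was clear of everything and nearly at rest, with under 1 N on the wrist.

**Disagreements:** early axis and handle positions differed by 3–7 mm between cameras. On the final approach the stop came about 3 mm of travel beyond where I had calculated it. The networks also marked the yellow look-alikes as the chuck handle, so I told them apart by eye and left them alone.

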